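Shut and pin the drilling jig

TASK

Swing the lid of the clamshell drilling jig down onto its base, then take the locking pin with the red knob from the wooden rack and push it down through the lid's hole into the base until its collar bears on the lid. Keep pushing the pin down so that the lid, which springs up a little by itself, is squeezed fully shut, and finish like that, still holding the knob and pressing. Leave everything else on the bench where it is.

Things in the scene. Friction and masses are not known exactly. Their poses are not given: they have to be found in the camera images.
- jig: Blue base half of a clamshell drilling jig, fixed: 145 mm (x) by 110 mm (y), 40 mm tall; feet 8 mm tall reach y = +-77 mm. Origin on the bench under its middle; x axis points level from the lid's free end to the hinge, z up. Hinge axis along y at x = 65 mm, z = 40 mm. A copper tube 22 mm thick lies along y in a groove at x = 23 mm, from y = -75 to 75 mm.
- lid (a joint): Angle of the jig's upper half (lid), rad: 0 = fully shut, flat on the base; larger = free end swung up (starts 0.7 to 1.15). Stiff hinge (0.22 N m friction): it stays where left. Swung down and let go it rests ajar at about 0.06 on two orange sprung lifters 8 mm proud of the base. Squeezing it to 0 takes about 7 rising to 12 N at its hole; let go, it rises to 0.06 again.
- lid_hinge (a point): Middle of the hinge axis of the lid, 40 mm above the bench; axes as the jig's
- lid_lip (a point): Point on the outer (upper when shut) face of the lid: middle of the yellow front strip, 137.5 mm from the hinge axis; the strip is 35 mm by 100 mm across, 16 mm thick like the whole lid (110 mm wide), and is the free end, a good place to push. Its z axis points out of the outer face.
- lid_hole (a point): Centre of the mouth of the 15 mm through hole in the steel part of the lid, on its outer face, 87.5 mm from the hinge axis; the lid is 16 mm thick here. Its z axis points out of the outer face.
- base_hole (a point): Centre of the mouth of the 15 mm through hole in the base, on the base's top 40 mm above the bench, under the lid's hole when the lid is down; the hole goes straight down to the bench
- pin_knob (a point): Loose locking pin, about 90 g: middle of its red knob, a cylinder 20 mm across and 40 mm tall, to be grasped. Below it a steel collar 26 mm across (20 to 26 mm below this point), then a steel shaft 12 mm across, 50 mm long, tapered tip 76 mm below this point. z axis from tip to knob.
- pin_tip (a point): Tip of the locking pin's shaft
- pin_collar (a point): Centre of the underside of the pin's collar (50 mm above the tip): it rests on the lid when the pin is home
- rack: Wooden block bolted to the bench, 50 mm (its x) by 176 mm (its y), 34 mm tall, origin under its middle, with three holes 28 mm deep, 60 mm apart along its y (at y = -60, 0, 60 mm). The locking pin and two other pins stand in them, in any order; a pin's tip is 6 mm above the bench there.
- hexpin: another pin standing in the rack: 12 mm steel shaft, black six-sided head 22 mm wide; not needed; origin at its foot
- ballpin: another pin standing in the rack: 12 mm steel shaft, brass ball head 20 mm wide; not needed; origin at its foot
- wrench: open-ended spanner lying on the bench, about 180 mm long, x axis along it; not part of the job
- screwdriver: screwdriver lying on the bench, x axis along it; not part of the job
- can: spray can, red with a white band, 66 mm across, 130 mm tall, standing; origin at the centre of its underside; not part of the job
- cup: small white plastic cup, 68 mm across, 50 mm tall; origin under its centre; not part of the job
- tape: flat roll of yellow tape, 90 mm across, 22 mm tall; origin under its centre; not part of the job
- boltbox: open blue plastic box of bolts, 100 x 130 x 50 mm; origin under its centre; not part of the job
Not all that is in view belongs to the job. Leave any pink or purple look-alike of the part that bears pin_knob alone.

How it is judged:
On the way, in this order (a step that is already met when the one before it is completed fails the run):
1. the lid is swung down onto the lifters or further, the pin not yet in it (value of joint lid below 0.09 rad and distance between pin_tip and base_hole above 0.06 m), for 0.2 s.
2. the pin's tip is through the lid and inside the base's hole (horizontal distance between pin_tip and base_hole below 0.006 m and angle between pin_tip's own z axis and vertical below 0.12 rad and z of pin_tip in the frame of base_hole below -0.008 m), for 0.1 s.
At the end, for the whole second after the job is handed in: Lid below 0.02 rad; pin upright (0.12 rad) in both holes, tip within 6 mm of the base hole's axis and over 29 mm below the base's top, collar within 6 mm of the lid hole's mouth, at rest, fingers bearing on the pin with over 2 N; every other thing within 40 mm of its start (value of joint lid below 0.02 rad and horizontal distance between pin_tip and base_hole below 0.006 m and angle between pin_tip's own z axis and vertical below 0.12 rad and z of pin_tip in the frame of base_hole below -0.029 m and distance between pin_collar and lid_hole below 0.006 m and contact force between the fingers and pin above 2 N and linear speed of pin below 0.02 m/s and distance of each of hexpin, ballpin, wrench, screwdriver, can, cup, tape, boltbox from where it was at the start of the episode below 0.04 m); the arm keeps its last pose, push and grip.
It fails at once if another thing on the bench is moved more than 40 mm or the can knocked over (angle between can's own z axis and vertical above 0.5 rad or distance of any of hexpin, ballpin, wrench, screwdriver, can, cup, tape, boltbox from where it was at the start of the episode above 0.04 m).
It also fails if it takes over 72 s, if anything falls off the work surface, if the arm or the gripper's body presses on something with over 40 N, if the wrist force passes 120 N, or if a joint passes its speed limit or range.

ROBOT

A 6-joint arm with a two-finger parallel gripper is mounted at the origin on the work surface. World frame = base frame: x ahead of the robot, y to its left, z up, the work surface at z = 0. Lengths are in m, angles in rad, forces in N, time in s.
With the tool pointing down it reaches from about 0.35 to 0.975 m from the base axis. Payload 7.1 kg.
Tool frame: the origin (TCP) lies on the centre line of the jaws, within the pads' length; the fingertips stand 25 mm ahead of it and the grasp point (between the pads) lies 6 mm ahead of it (env.finger_overhang is the distance from the TCP to the fingertips, in m); y points along the fingers, z is the direction in which the jaws open and shut, and the axes are right-handed (so a half turn about y gives the same grasp; the last joint's range is limited). The gripper opens to 88 mm and grips with 3 to 60 N. Pads are 20 mm wide; open, the fingers measure 115 mm over their backs; the gripper's body (75 mm by 178 mm) begins 61 mm behind the grasp point.
Start: joints at [-1.182, 0.423, 1.63, -0, 1.089, -0.019], TCP at [0.248, -0.574, 0.248] pointing down, gripper open.
Joint ranges: [-3, 3], [-0.9, 2.11], [0.09, 2.58], [-1.31, 4.45], [0.11, 2.69], [-2.54, 2.54]. Speed limits (rad/s): [2.39, 2.39, 3.01, 3.14, 3.14, 3.14].

INTERFACE

Orientations are given as a rotation vector (axis times angle).
In Python, from bench import env gives the robot as it stands.
- The arm moves only by the tool move_arm, never from a script. Its argument "deltas" is a list of rows, each a list of 2 entries, a list of its own where there are three numbers: the shift along the tool's x, y, z in cm, then the turn, a rotation vector about the tool's x, y, z in degrees. In form: [[[tx, ty, tz], [rx, ry, rz]], ...]. A call has 1 to 10 rows; each row is the pose to reach, as a shift and turn from the pose measured when the call began, along the tool's axes at that moment; what a row does not reach only later rows make up. A row lasts 1/12 s, in which the tool goes at most 41.7 mm and 7.16 degrees, less where a joint would pass 70% of its speed; a pose out of reach is approached as far as the arm can. A call with a gripper value outside its range is refused whole. "claw" is the finger opening in cm, from 0 to 8.78, set as the call begins (left out, the last holds). The fingers move at their own pace and stop on an object; "newtons" is the grip in N (left out, the last holds). Time passes only in rows, so rows that repeat a pose let the fingers close. It gives the time, the measured TCP pose, the force and the opening at its end, in the units of the state.
- env.get_state(): the state, without advancing time (a new reading comes with each control period).
- env.get_image(name): name is "scene" or "side" or "wrist"; returns a dict with "frame" (480x640x3 uint8, red, green, blue), "fovy" (degrees; the focal length in pixels is half the picture's height over the tangent of half this angle, whatever the lens; pixels are square), "cx", "cy" (the principal point, pixels), "R" (3x3) and "t" (3): a world point X has camera coordinates R X + t. Camera axes: x right, y down, z forward; pixel columns grow to the right and rows downward; lengths in m; the calibration is good to about 2 mm. A picture is of the moment at which its call begins. There is no depth.
- env.sign_off(): hands the job in, once; it reports no verdict.
The state is a dict: "t": time; "qpos": joint angles; "joint_velocities": joint speeds; "joint_torque": joint torques, N m; "tcp_pos": TCP position; "orientation": TCP orientation; "wrist_force": force on the tool from outside, world axes, zero at the start; "torque": the same for the moment, N m; "width": opening from 0.0 (shut) to 1.0 (fully open).
Only numpy, scipy, OpenCV 4.12 (cv2) and the standard library are available. Lean on these libraries where they do the work, as an engineer would, in place of code of your own. Each camera call takes 0.05 s, during which the arm holds its last target.

## Working session

There is one attempt and no reset: what is moved stays moved. The work goes in short steps, Python scripts to look and compute and a tool call to move; the robot and the scene stay as the last step left them, time stands still between calls to the robot, and variables do not carry over. Pictures are saved under pics/ and viewed, and the job is handed in when it is done.

Besides the shell and the picture viewer there is one more tool, called after "Emit:" as name(argument=value, ...) on one line, values as JSON. move_arm: Moves the arm, as the interface text tells. Its arguments: {"type":"object","properties":{"deltas":{"type":"array","items":{"type":"array"}},"claw":{"type":"number"},"newtons":{"type":"number"}},"required":["deltas"]}

```bash
ls; mkdir -p pics; python3 - <<'E'
from bench import env
import cv2
s=env.get_state(); print(s); print(env.finger_overhang)
for n in("scene","side","wrist"):
    d=env.get_image(n); cv2.imwrite(f"pics/{n}0.png",d["frame"][:,:,::-1]); print(n,d["fovy"],d["cx"],d["cy"],d["R"],d["t"])
E
```

```text
pics
{'t': 0.0, 'qpos': array([-1.18200045e+00,  4.23813262e-01,  1.63071758e+00,  1.08949207e-05,
        1.08857711e+00, -1.90110839e-02]), 'joint_velocities': array([-3.98262660e-04, -7.56740340e-04,  5.99120641e-05, -9.91208534e-04,
       -1.85300028e-04, -1.88262390e-03]), 'joint_torque': array([-7.05277562e-04, -5.44627833e+01, -2.73675835e+01,  6.43365341e-02,
        2.27266556e-02, -1.19720248e-04]), 'tcp_pos': array([ 0.24769248, -0.57324758,  0.24690805]), 'orientation': array([-0.41322899,  1.99864584, -1.99560463]), 'wrist_force': array([-0.27414046,  0.27697578, -0.67916282]), 'torque': array([-0.02132622, -0.03864967, -0.00849993]), 'width': 0.9995632754012449}
0.025
scene 48.697011737601166 314.7663934667115 233.00785179460985 [[-0.55203148  0.83378107  0.00838914]
 [ 0.44143538  0.30077231 -0.84538206]
 [-0.70738678 -0.46297425 -0.53409624]] [ 0.32174469 -0.18671968  1.56631596]
side 42.89948015768848 321.8257603576277 240.59747367143632 [[-0.83751716 -0.54610546 -0.01827105]
 [-0.41009809  0.65032782 -0.63944764]
 [ 0.36108802 -0.52805545 -0.76861752]] [0.47292382 0.27547383 1.44352604]
wrist 64.05825721635112 315.00649916593704 247.0168237529827 [[ 3.96045521e-01 -9.18230771e-01  4.43188385e-04]
 [-8.86570169e-01 -3.82264131e-01  2.60513856e-01]
 [-2.39042424e-01 -1.03568264e-01 -9.65470007e-01]] [-0.6236151  -0.02969919  0.38851999]
```

View pics/scene0.png

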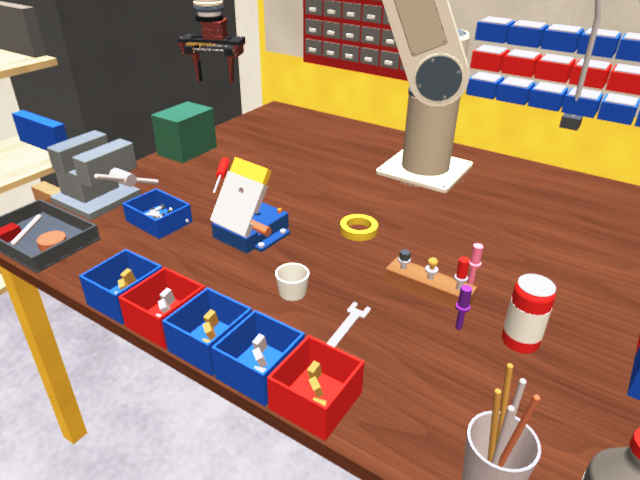

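View pics/side0.png

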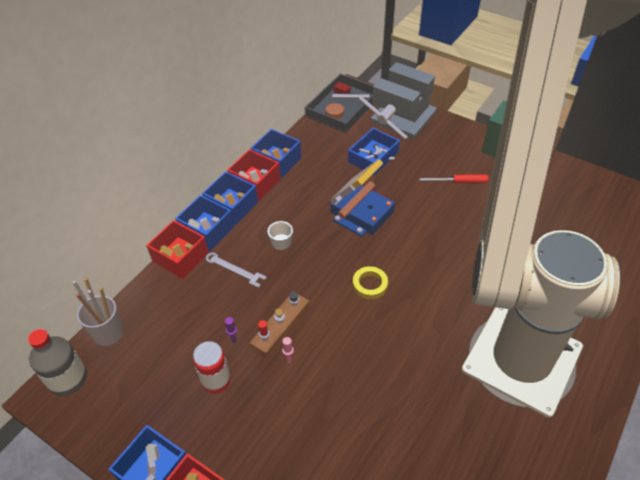

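View pics/wrist0.png

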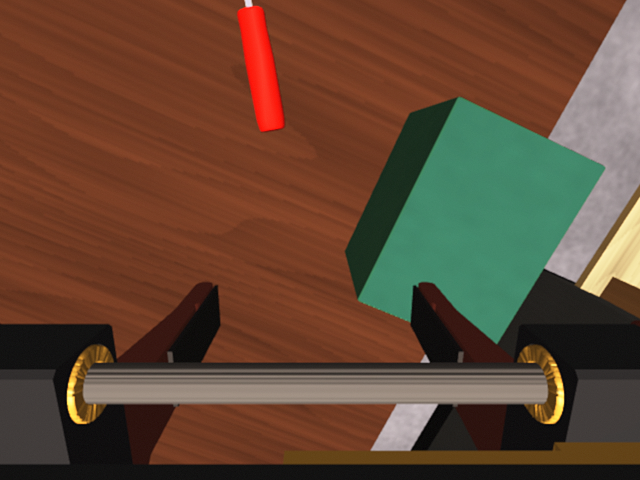

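Candidates for the pin: the red knob in the rack at scene (462,268) / side (263,327), a pink one at scene (476,255) / side (287,346), and a purple one at scene (464,298) / side (231,325). The red one standing in the wooden rack fits. I'll check it in enlarged crops, along with the jig.

```bash
python3 - <<'E'
import cv2,numpy as np
a=cv2.imread("pics/scene0.png");b=cv2.imread("pics/side0.png")
def c(i,x,y,w,h,W=400,H=300): return cv2.resize(i[y:y+h,x:x+w],(W,H),interpolation=cv2.INTER_CUBIC)
cv2.imwrite("pics/crop1.png",np.vstack([np.hstack([c(a,375,225,133,100),c(b,215,270,133,100)]),np.hstack([c(a,190,145,120,90*1+20,400,300)if 0 else c(a,185,150,133,100),c(b,300,145,133,100)])]))
E
```

```text
(no output)
```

View pics/crop1.png

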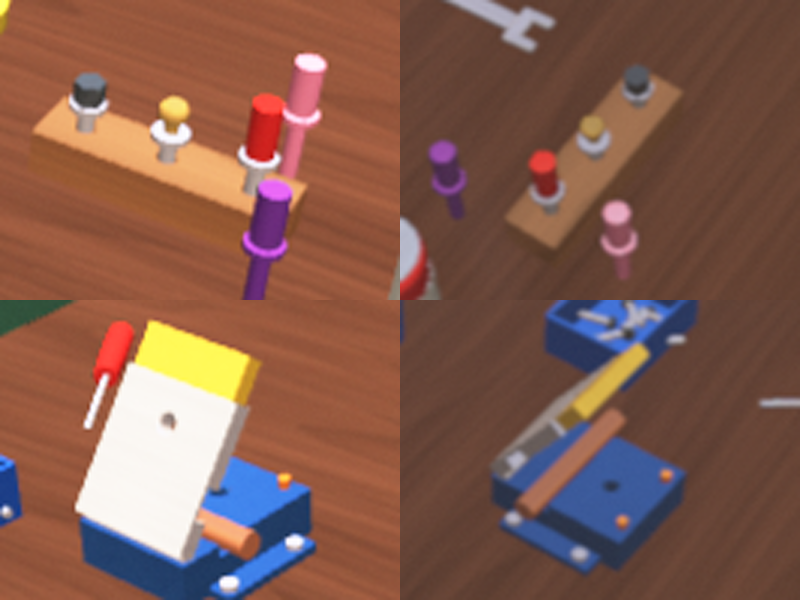

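The crops confirm it: the red pin stands in the rack's end hole, and the pink and purple ones stand loose beside it. The white lid is raised with its yellow strip on top, and the base hole is at about side (370,207). Next I'll triangulate these roughly.

```bash
cat > h.py <<'E'
import numpy as np,cv2
from scipy.spatial.transform import Rotation as Ro
def ray(d,u,v):
    f=240/np.tan(np.radians(d["fovy"])/2)
    r=np.array([(u-d["cx"])/f,(v-d["cy"])/f,1.]); R=np.array(d["R"]);t=np.array(d["t"])
    w=R.T@r; return -R.T@t,w/np.linalg.norm(w)
def tri(*obs):
    A=np.zeros((3,3));b=np.zeros(3);L=[]
    for d,u,v in obs:
        c,w=ray(d,u,v);P=np.eye(3)-np.outer(w,w);A+=P;b+=P@c;L.append((c,P))
    X=np.linalg.solve(A,b);return X,[round(1000*np.linalg.norm(P@(X-c)),1) for c,P in L]
def plane(d,u,v,z):
    c,w=ray(d,u,v);return c+w*(z-c[2])/w[2]
def proj(d,X):
    f=240/np.tan(np.radians(d["fovy"])/2);p=np.array(d["R"])@X+d["t"];return d["cx"]+f*p[0]/p[2],d["cy"]+f*p[1]/p[2]
E
python3 - <<'E'
from bench import env
from h import *
import pickle
np.set_printoptions(precision=4,suppress=True)
a=env.get_image("scene");b=env.get_image("side");pickle.dump((a,b),open("ab.pkl","wb"))
def mask(d,lo,hi,box):
    h=cv2.cvtColor(d["frame"],cv2.COLOR_RGB2HSV);m=cv2.inRange(h,lo,hi)
    z=np.zeros_like(m);x0,y0,x1,y1=box;z[y0:y1,x0:x1]=m[y0:y1,x0:x1]
    n,l,s,c=cv2.connectedComponentsWithStats(z)
    return [(s[i],c[i]) for i in range(1,n) if s[i][4]>4]
red=mask(a,(0,200,100),(4,255,255),(440,245,480,300));red2=mask(b,(0,190,90),(6,255,255),(250,310,275,345))
print("red",red,red2)
print(tri((a,*red[0][1]),(b,*red2[0][1])))
for n,p,q in [("basehole",(257.5,213.3),(370.5,206.8)),("lift",(279.5,210),(388.5,203.3)),]:
    print(n,tri((a,*p),(b,*q)))
print("basehole side z.04",plane(b,370.5,206.8,.04),"lifters",plane(b,388.5,203.3,.046),plane(b,374,218.3,.046),"sc",plane(a,279.5,210,.046))
print("lidhole?",a["frame"][188:192,238:243].tolist()[0][:2])
# rack pins collars
for n,p,q in [("hex",(375+90/3.,225+88/3.),(215+236/3.,270+78/3.)),("ball",(375+174/3.,225+110/3.),(215+192/3.,270+126/3.)),("pink",(375+309/3,225+62/3),(215+216/3,270+210/3)),("purple",(375+274/3,225+190/3),(215+43/3,270+150/3)),("redtop",(375+267/3,225+101/3),(215+143/3,270+157/3))]:
    print(n,tri((a,*p),(b,*q)))
E
```

```text
red [(array([457, 260,  12,  19, 156], dtype=int32), array([462.2564, 269.0641]))] []Traceback (most recent call last):
  File "<stdin>", line 13, in <module>
IndexError: list index out of range
```

```bash
python3 - <<'E'
from h import *
import pickle
np.set_printoptions(precision=4,suppress=True)
a,b=pickle.load(open("ab.pkl","rb"))
def mask(d,lo,hi,box):
    h=cv2.cvtColor(d["frame"],cv2.COLOR_RGB2HSV);m=cv2.inRange(h,lo,hi)
    z=np.zeros_like(m);x0,y0,x1,y1=box;z[y0:y1,x0:x1]=m[y0:y1,x0:x1]
    n,l,s,c=cv2.connectedComponentsWithStats(z)
    return [(s[i].tolist(),c[i]) for i in range(1,n) if s[i][4]>4]
red=mask(a,(0,180,100),(5,255,255),(440,245,480,300));red2=mask(b,(0,160,90),(6,255,255),(250,310,275,345))
print("red",red,red2)
if red2: print(tri((a,*red[0][1]),(b,*red2[0][1])))
for n,p,q in [("basehole",(257.5,213.3),(370.5,206.8)),("lift",(279.5,210),(388.5,203.3)),]:
    print(n,tri((a,*p),(b,*q)))
print("basehole side z.04",plane(b,370.5,206.8,.04),"lifters",plane(b,388.5,203.3,.046),plane(b,374,218.3,.046),"sc",plane(a,279.5,210,.046))
for n,p,q in [("hex",(375+90/3.,225+88/3.),(215+236/3.,270+78/3.)),("ball",(375+174/3.,225+110/3.),(215+192/3.,270+126/3.)),("pink",(375+309/3,225+62/3),(215+216/3,270+210/3)),("purple",(375+274/3,225+190/3),(215+43/3,270+150/3)),("redtop",(375+267/3,225+101/3),(215+143/3,270+157/3))]:
    print(n,tri((a,*p),(b,*q)))
# yellow strip corners: scene crop outer face
for n,p in dict(ylTL=(150,322),ylTR=(247,362),ylBL=(136,365),ylBR=(232,403),hL=(77,508),hR=(185,558),hole=(168,421)).items(): print(n,185+p[0]/3.0075,150+(p[1]-300)/3.)
print("bench pts rack")
E
```

```text
red [([457, 256, 12, 23, 219], array([462.5297, 266.7397]))] [([258, 320, 9, 15, 105], array([262.4286, 326.3048]))]
(array([0.5304, 0.3005, 0.0872]), [np.float64(0.1), np.float64(0.1)])
basehole (array([ 0.5298, -0.1979,  0.0397]), [np.float64(1.3), np.float64(1.3)])
lift (array([ 0.4798, -0.1918,  0.0503]), [np.float64(25.6), np.float64(25.6)])
basehole side z.04 [ 0.5291 -0.1959  0.04  ] lifters [ 0.4907 -0.2291  0.046 ] [ 0.4968 -0.1589  0.046 ] sc [ 0.4953 -0.1593  0.046 ]
hex (array([0.5265, 0.1815, 0.0673]), [np.float64(0.3), np.float64(0.3)])
ball (array([0.527 , 0.2413, 0.0734]), [np.float64(0.2), np.float64(0.2)])
pink (array([0.4579, 0.304 , 0.0967]), [np.float64(0.0), np.float64(0.0)])
purple (array([0.6013, 0.3321, 0.0958]), [np.float64(0.1), np.float64(0.1)])
redtop (array([0.5284, 0.2997, 0.1046]), [np.float64(0.0), np.float64(0.0)])
ylTL 234.87531172069825 157.33333333333334
ylTR 267.1280133000831 170.66666666666666
ylBL 230.22028262676642 171.66666666666666
ylBR 262.14048212801333 184.33333333333334
hL 210.6026600166251 219.33333333333331
hR 246.51288445552785 236.0
hole 240.86034912718205 190.33333333333334
bench pts rack
```

```bash
python3 - <<'E'
from h import *
import pickle
from bench import env
np.set_printoptions(precision=4,suppress=True)
a,b=pickle.load(open("ab.pkl","rb"))
s=env.get_state();print(Ro.from_rotvec(s["orientation"]).as_matrix())
y=np.array([.0061,.0702]);y/=np.linalg.norm(y);x=np.array([y[1],-y[0]])
H=np.array([.5293,-.1965])+.0875*x; print("hinge",H,x,np.degrees(np.arctan2(x[1],x[0])))
y3=np.array([*y,0]);H3=np.array([*H,.04])
def onplane(u,v,off):
    c,w=ray(a,u,v);k=((H3+off*y3-c)@y3)/(w@y3);P=c+k*w
    q=P-H3;return -q[:2]@x,q[2]
for n,u,v,o in [("hole",240.9,190.3,0),("lip",248.5,171,0)]:
    e,z=onplane(u,v,o); r=np.hypot(e,z);L={"hole":.0875,"lip":.1375}[n]
    print(n,e,z,"r",r,np.hypot(L,.016),"lid angle",np.arctan2(z,e)-np.arctan2(.016,L))
E
```

```text
[[-0.918  -0.0002  0.3965]
 [-0.3965  0.0006 -0.918 ]
 [-0.     -1.     -0.0007]]
hinge [ 0.6165 -0.2041] [ 0.9962 -0.0866] -4.966218735275234
hole 0.036757390696833835 0.08316241783527725 r 0.09092355861408487 0.0889508291136176 lid angle 0.9737600586579411
lip 0.06389856807238294 0.12055290299503454 r 0.1364405710272101 0.1384277790040713 lid angle 0.9675592836518281
```

Lid is about 0.97 rad, jig yaw about −5°, and the pin is near (0.530, 0.300). Moving toward the jig with closed fingers, turning the tool so that tool z = world x.

Emit:
move_arm(deltas=[[[-3.6, -0.2, -1.55], [0, -6.7, 0]], [[-7.2, -0.4, -3.1], [0, -13.4, 0]], [[-10.8, -0.6, -4.65], [0, -20, 0]], [[-14.4, -0.8, -6.2], [0, -26.7, 0]], [[-18, -1, -7.75], [0, -33.4, 0]], [[-21.6, -1.2, -9.3], [0, -40, 0]], [[-25.2, -1.4, -10.85], [0, -46.7, 0]], [[-28.8, -1.6, -12.4], [0, -53.4, 0]], [[-32.4, -1.8, -13.95], [0, -60, 0]], [[-36, -2, -15.5], [0, -66.7, 0]]], claw=0, newtons=40)

```text
t: 1.08
tcp_pos: [0.5178, -0.2868, 0.2675]
orientation: [-1.212, 1.205, -1.204]
wrist_force: [0.6, 0.1, -0.9]
width: 0.28
```

```bash
cat > look.py <<'E'
import sys
from h import *
from bench import env
import pickle
np.set_printoptions(precision=4,suppress=True)
s=env.get_state();R=Ro.from_rotvec(s["orientation"]).as_matrix();print(s["t"],s["tcp_pos"],s["width"],s["wrist_force"]);print(R)
if len(sys.argv)>2:
    d=env.get_image(sys.argv[1]);pickle.dump((s,d),open(sys.argv[2]+".pkl","wb"));cv2.imwrite(f"pics/{sys.argv[2]}.png",d["frame"][:,:,::-1])
    c=-d["R"].T@d["t"];print("cam",c,"in tool",R.T@(c-s["tcp_pos"]),"look",R.T@d["R"][2])
E
python3 look.py wrist w1
```

```text
1.0833 [ 0.5178 -0.2868  0.2675] 0.2801524677597988 [ 0.6265  0.1062 -0.8808]
[[ 0.0068 -0.0003  1.    ]
 [-1.      0.0006  0.0068]
 [-0.0006 -1.     -0.0003]]
cam [ 0.5175 -0.214   0.4038] in tool [-0.0729 -0.1362  0.0002] look [0.263  0.9648 0.0018]
```

View pics/w1.png

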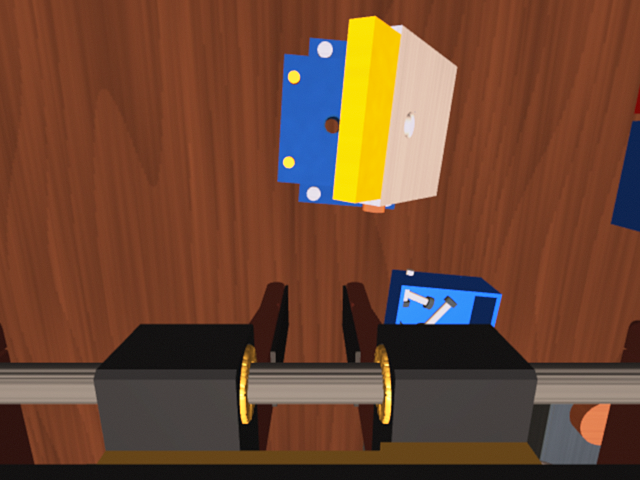

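The wrist picture shows the base hole at (332,125), the lifters at (293,77) and (288,162), and the lid hole at (409,125). I'll find exact centroids and compare them with the side view.

```bash
python3 - <<'E'
from h import *
import pickle
np.set_printoptions(precision=4,suppress=True)
s,d=pickle.load(open("w1.pkl","rb"));f=d["frame"]
h=cv2.cvtColor(f,cv2.COLOR_RGB2HSV)
def comp(m,x0,y0,x1,y1):
    z=np.zeros_like(m);z[y0:y1,x0:x1]=m[y0:y1,x0:x1];n,l,st,c=cv2.connectedComponentsWithStats(z);i=1+np.argmax(st[1:,4]);return st[i].tolist(),c[i]
yel=cv2.inRange(h,(15,150,120),(40,255,255))
l1=comp(yel,280,65,305,90);l2=comp(yel,275,150,300,175)
blue=cv2.inRange(h,(95,120,60),(125,255,255)); bh=comp(255-blue,318,112,340,140)
print(l1,l2,bh)
for z in(.044,.048):print(plane(d,*l1[1],z),plane(d,*l2[1],z))
B=plane(d,*bh[1],.04);print("base",B,plane(d,332,125,.04))
A,C=plane(d,*l1[1],.048),plane(d,*l2[1],.048)
y=(A-C)[:2];y/=np.linalg.norm(y);x=np.array([y[1],-y[0]]);print("sep",np.linalg.norm(A-C),"yaw",np.degrees(np.arctan2(x[1],x[0])), "hole to lifters x",(B[:2]-(A+C)[:2]/2)@x,(B[:2]-(A+C)[:2]/2)@y)
a,b=pickle.load(open("ab.pkl","rb"))
print("tri w+side",tri((d,*bh[1]),(b,370.5,206.8)), "lidhole",tri((d,409,125),(a,240.9,190.3)))
cv2.imwrite("pics/w1c.png",cv2.resize(f[40:220,270:470,::-1],(800,720),interpolation=cv2.INTER_CUBIC)[:600])
E
```

```text
([289, 71, 11, 13, 109], array([293.7339,  77.0367])) ([284, 157, 10, 10, 85], array([288.6235, 161.6235])) ([325, 117, 15, 23, 222], array([332.7432, 125.8829]))
[ 0.4994 -0.1592  0.044 ] [ 0.4941 -0.2309  0.044 ]
[ 0.4996 -0.1598  0.048 ] [ 0.4943 -0.2307  0.048 ]
base [ 0.5341 -0.1992  0.04  ] [ 0.5334 -0.1985  0.04  ]
sep 0.07111031954663578 yaw -4.207531909867075 hole to lifters x 0.037356735230647226 -0.0012412139395793827
tri w+side (array([ 0.5329, -0.1997,  0.0347]), [np.float64(1.6), np.float64(1.6)]) lidhole (array([ 0.5823, -0.2006,  0.1244]), [np.float64(1.5), np.float64(1.5)])
```

View pics/w1c.png

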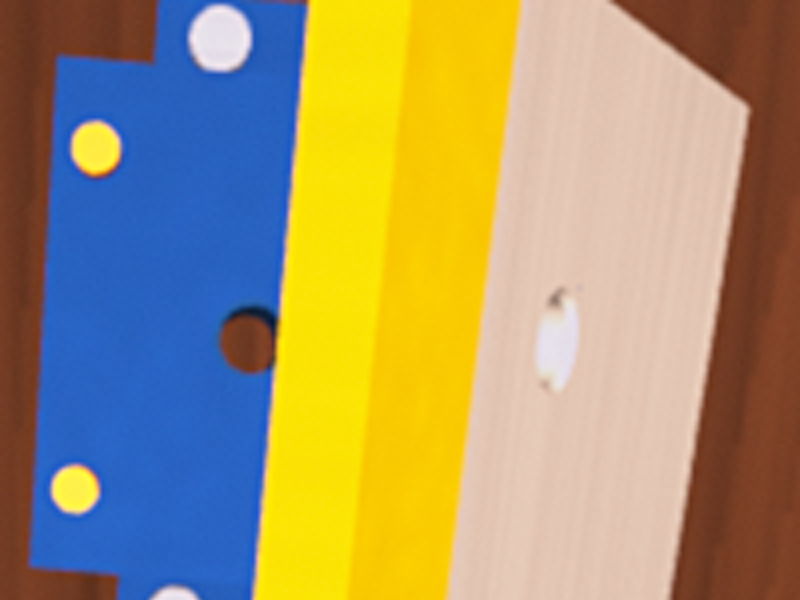

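Emit:
move_arm(deltas=[[[-2.2, 0, 2.9], [0, 0, 0]], [[-4.4, 0, 5.8], [0, 0, 0]], [[-6.7, 0, 8.8], [0, 0, 0]], [[-8.9, 0, 11.7], [0, 0, 0]], [[-8.9, 3.4, 11.7], [0, 0, 0]], [[-8.9, 6.7, 11.7], [0, 0, 0]], [[-8.9, 6.7, 11.7], [0, 0, 0]]])

```text
t: 1.72
tcp_pos: [0.6344, -0.1898, 0.1951]
orientation: [-1.219, 1.204, -1.189]
wrist_force: [-0.9, -0.5, -1.4]
width: 0.004
```

```bash
python3 look.py scene s2; python3 - <<'E'
from h import *
f=cv2.imread("pics/s2.png");cv2.imwrite("pics/s2c.png",cv2.resize(f[60:280,140:360],(600,600)))
H=np.array([.620,.04]);r=.125
for th in (.97,.85,.73,.61,.49,.37,.25,.13,.06,.03):
    print(th,"TCP x,z",H[0]-r*np.cos(th)+.016*np.sin(th)+.014, .04+r*np.sin(th)+.016*np.cos(th)+.025)
E
```

```text
1.7167 [ 0.6344 -0.1898  0.1951] 0.003978136949145461 [-0.9123 -0.4659 -1.3906]
[[ 0.0177 -0.0072  0.9998]
 [-0.9998  0.0054  0.0177]
 [-0.0055 -1.     -0.0071]]
cam [1.368  0.5131 0.676 ] in tool [-0.6924 -0.4824  0.7425] look [ 0.4533  0.5367 -0.7117]
0.97 TCP x,z 0.5765357300183709 0.1771555066658719
0.85 TCP x,z 0.5635225932466219 0.1694697809766963
0.73 TCP x,z 0.5515231138669503 0.16028149481298015
0.61 TCP x,z 0.5407098771309228 0.14972280079808784
0.49 TCP x,z 0.5312384068844733 0.1379455617591567
0.37 TCP x,z 0.5232449287106851 0.1251191665253168
0.25 TCP x,z 0.5168444106342418 0.11142809365418568
0.13 TCP x,z 0.5121289095675665 0.09706925812689846
0.06 TCP x,z 0.5101843566117705 0.08846670944889384
0.03 TCP x,z 0.5095361737846165 0.08474223806529577
```

View pics/s2c.png

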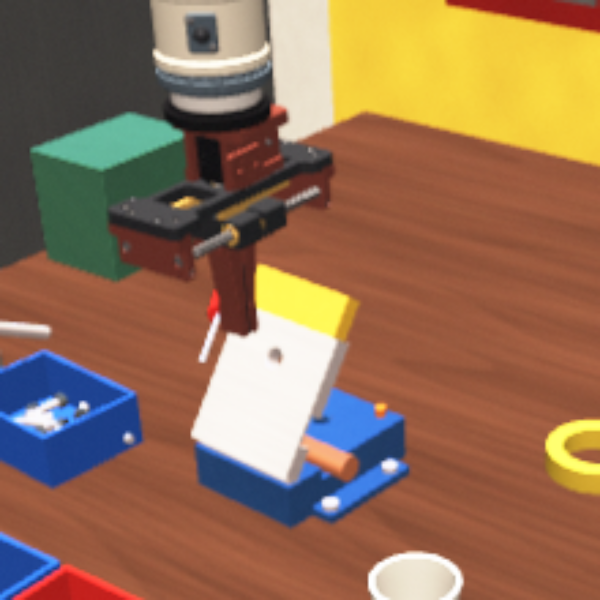

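Fingers are closed and behind the lid. Now swing the lid down along the arc.

Emit:
move_arm(deltas=[[[0, 0.8, -2.5], [0, 0, 0]], [[0, 1.4, -4.5], [0, 0, 0]], [[0, 1.8, -5.8], [0, 0, 0]], [[0.1, 2.6, -7.1], [0, 0, 0]], [[0.2, 3.5, -8.3], [0, 0, 0]], [[0.2, 4.55, -9.4], [0, 0, 0]], [[0.3, 5.7, -10.3], [0, 0, 0]], [[0.3, 7.0, -11.1], [0, 0, 0]], [[0.3, 8.4, -11.75], [0, 0, 0]], [[0.3, 9.2, -12], [0, 0, 0]]])

```text
t: 2.6
tcp_pos: [0.5149, -0.1961, 0.1076]
orientation: [-1.216, 1.202, -1.193]
wrist_force: [-1.1, -0.2, -0.0]
width: 0.005
```

```bash
python3 look.py side s3; python3 - <<'E'
from h import *
f=cv2.imread("pics/s3.png");cv2.imwrite("pics/s3c.png",cv2.resize(f[110:260,280:480],(800,600)))
E
```

```text
2.6 [ 0.5149 -0.1961  0.1076] 0.005327874121609444 [-1.1481 -0.2332 -0.0056]
[[ 0.0156 -0.0033  0.9999]
 [-0.9999  0.0041  0.0156]
 [-0.0041 -1.     -0.0032]]
cam [-0.0122  0.8414  1.2943] in tool [-1.0504 -1.1807 -0.5146] look [0.5368 0.7653 0.3553]
```

View pics/s3c.png

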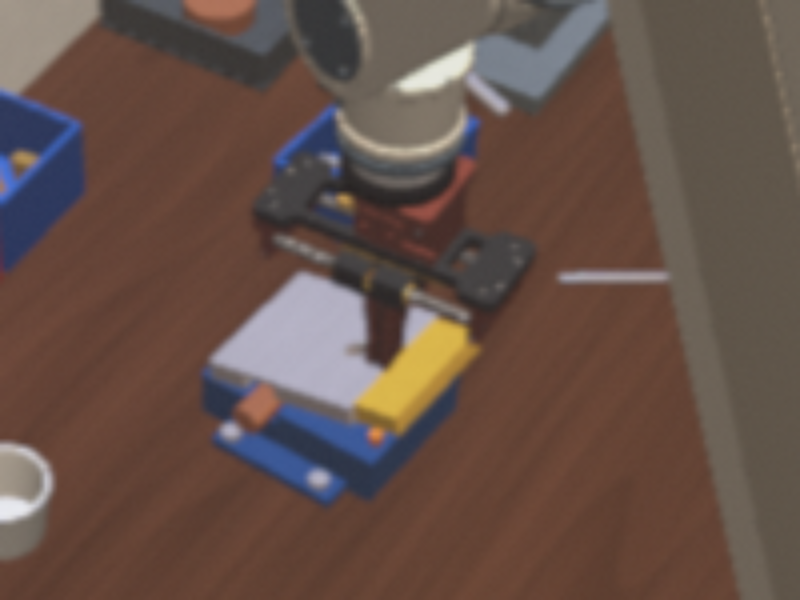

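The lid is nearly down, with the finger beside the strip. Pressing about 24 mm further, slowly.

Emit:
move_arm(deltas=[[[0, 0.8, -0.3], [0, 0, 0]], [[0, 1.5, -0.5], [0, 0, 0]], [[0, 2.0, -0.6], [0, 0, 0]], [[0, 2.3, -0.7], [0, 0, 0]], [[0, 2.5, -0.7], [0, 0, 0]], [[0, 2.5, -0.7], [0, 0, 0]], [[0, 2.5, -0.7], [0, 0, 0]]])

```text
t: 3.23
tcp_pos: [0.5078, -0.1961, 0.0818]
orientation: [-1.216, 1.202, -1.193]
wrist_force: [0.3, -1.2, 4.4]
width: 0.003
```

Emit:
move_arm(deltas=[[[0, -3, 0], [0, 0, 0]], [[0, -7, 0], [0, 0, 0]], [[2, -10, 0.5], [0, 0, 0]], [[5, -11.8, 1.5], [0, 0, 0]], [[8, -11.8, 2.5], [0, 0, 0]], [[8, -11.8, 2.5], [0, 0, 0]], [[8, -11.8, 2.5], [0, 0, 0]]])

```text
t: 3.82
tcp_pos: [0.5345, -0.2771, 0.1992]
orientation: [-1.215, 1.204, -1.194]
wrist_force: [-0.1, 0.7, -0.2]
width: 0.001
```

```bash
python3 look.py wrist w4
```

```text
3.8167 [ 0.5345 -0.2771  0.1992] 0.0006554015532090629 [-0.1028  0.6806 -0.204 ]
[[ 0.014  -0.0038  0.9999]
 [-0.9999  0.0042  0.014 ]
 [-0.0043 -1.     -0.0037]]
cam [ 0.5342 -0.2048  0.3357] in tool [-0.0729 -0.1361  0.0002] look [0.263  0.9648 0.0017]
```

View pics/w4.png

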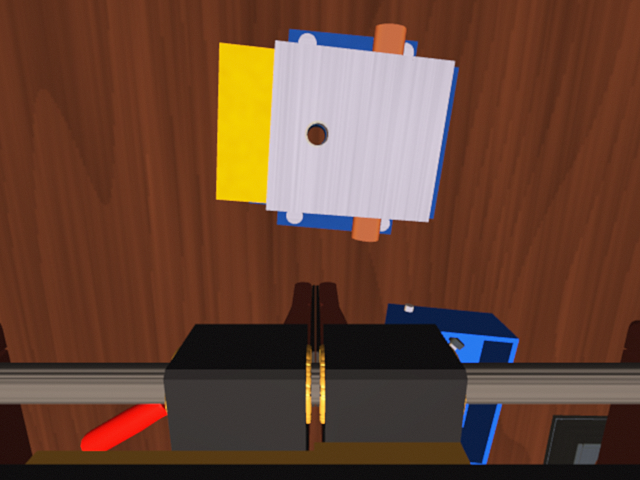

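The lid is down and its hole is at about (317,134). Computing its position.

```bash
python3 - <<'E'
from h import *
import pickle
np.set_printoptions(precision=4,suppress=True)
s,d=pickle.load(open("w4.pkl","rb"));f=d["frame"]
sub=f[115:155,298:338]; g=cv2.cvtColor(sub,cv2.COLOR_RGB2GRAY)
m=(g<140).astype(np.uint8)*255
cs,_=cv2.findContours(m,cv2.RETR_EXTERNAL,cv2.CHAIN_APPROX_NONE);c=max(cs,key=cv2.contourArea)
(u,v),ax,an=cv2.fitEllipse(c);u+=298;v+=115;print(u,v,ax,an)
for z in(.056,.0613):print(plane(d,u,v,z))
yel=cv2.inRange(cv2.cvtColor(f,cv2.COLOR_RGB2HSV),(15,150,120),(40,255,255));yel[230:]=0
box=cv2.minAreaRect(max(cv2.findContours(yel,0,1)[0],key=cv2.contourArea));print(box)
# edge direction from strip corners at lip height
p=cv2.boxPoints(box);P=[plane(d,*q,.064) for q in p]
print(np.array(P))
cv2.imwrite("pics/w4h.png",cv2.resize(sub[:,:,::-1],(400,400)))
E
```

```text
317.1713809967041 133.6887264251709 (20.285690307617188, 21.210941314697266) 170.8120880126953
[ 0.5351 -0.1977  0.056 ]
[ 0.5351 -0.1978  0.0613]
((242.24652099609375, 122.18899536132812), (55.13572311401367, 158.06654357910156), 3.094058036804199)
[[ 0.46   -0.2438  0.064 ]
 [ 0.4713 -0.1422  0.064 ]
 [ 0.5066 -0.1435  0.064 ]
 [ 0.4991 -0.2454  0.064 ]]
```

View pics/w4h.png

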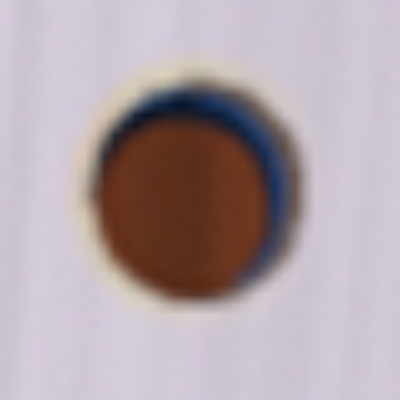

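Emit:
move_arm(deltas=[[[-4, -0.6, 0], [0, 0.8, 0]], [[-8, -1.2, 0], [0, 0.8, 0]], [[-12, -1.8, 0.1], [0, 0.8, 0]], [[-16, -1.8, 0.1], [0, 0.8, 0]], [[-20, -1.8, 0.1], [0, 0.8, 0]], [[-24, -1.8, 0.1], [0, 0.8, 0]], [[-28, -1.8, 0.2], [0, 0.8, 0]], [[-32, -1.8, 0.2], [0, 0.8, 0]], [[-36, -1.8, 0.2], [0, 0.8, 0]], [[-40, -1.8, 0.2], [0, 0.8, 0]]], claw=4.4)

```text
t: 4.7
tcp_pos: [0.5277, 0.1266, 0.2179]
orientation: [-1.212, 1.216, -1.2]
wrist_force: [0.9, -0.0, 0.5]
width: 0.504
```

```bash
python3 look.py
```

```text
4.7 [0.5277 0.1266 0.2179] 0.5040261857946838 [ 0.8547 -0.0017  0.5305]
[[ 0.002  -0.008   1.    ]
 [-1.      0.0049  0.002 ]
 [-0.0049 -1.     -0.008 ]]
```

Emit:
move_arm(deltas=[[[-4, 0, 0.1], [0, 0, 0]], [[-8, 0, 0.2], [0, 0, 0]], [[-10, 0, 0.2], [0, 0, 0]], [[-10, 0, 0.2], [0, 0, 0]], [[-10, 0, 0.2], [0, 0, 0]]])

```text
t: 5.12
tcp_pos: [0.5276, 0.2277, 0.2173]
orientation: [-1.217, 1.215, -1.197]
wrist_force: [-0.2, -1.0, -0.2]
width: 0.501
```

```bash
python3 look.py wrist w5
```

```text
5.1167 [0.5276 0.2277 0.2173] 0.5009013299404503 [-0.217  -0.9552 -0.2396]
[[ 0.0055 -0.0103  0.9999]
 [-1.      0.0038  0.0055]
 [-0.0039 -0.9999 -0.0103]]
cam [0.5288 0.3    0.3537] in tool [-0.0729 -0.1361  0.0002] look [0.2629 0.9648 0.0017]
```

View pics/w5.png

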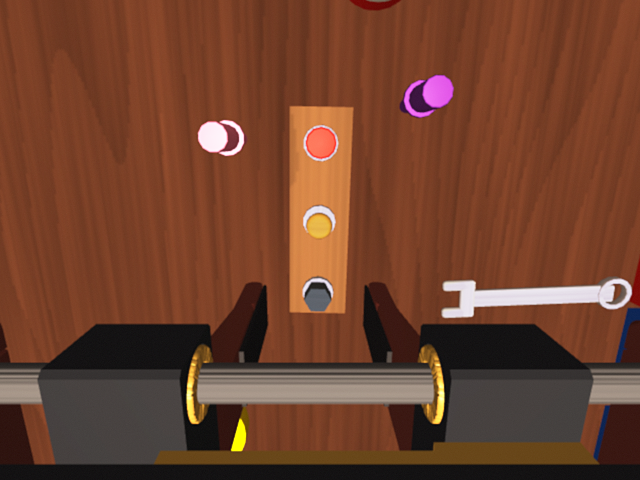

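The red knob is at (321,143), seen from almost straight above, with pink at (212,137), purple at (437,92), and the brass ball and hex pins at (319,223) and (318,295). I'll measure it in this view and against the two fixed cameras.

```bash
python3 - <<'E'
from h import *
import pickle
np.set_printoptions(precision=4,suppress=True)
s,d=pickle.load(open("w5.pkl","rb"));f=d["frame"];a,b=pickle.load(open("ab.pkl","rb"))
h=cv2.cvtColor(f,cv2.COLOR_RGB2HSV)
m=cv2.inRange(h,(0,140,180),(6,255,255));m[:, :300]=0;m[:,345:]=0;m[:120]=0;m[165:]=0
c=max(cv2.findContours(m,0,1)[0],key=cv2.contourArea);(u,v),ax,an=cv2.fitEllipse(c);print("knob",u,v,ax)
w=cv2.inRange(h,(0,0,190),(180,90,255))|m;w[:, :300]=0;w[:,345:]=0;w[:120]=0;w[165:]=0
c=max(cv2.findContours(w,0,1)[0],key=cv2.contourArea);e=cv2.fitEllipse(c);print("collar",e)
print("top",plane(d,u,v,.102),"collar",plane(d,*e[0],.062))
print("tri top",tri((d,u,v),(a,375+267/3,225+101/3),(b,215+143/3,270+157/3)))
# knob width seen -> height
F=240/np.tan(np.radians(d["fovy"])/2);print("range from size",F*.020/np.mean(ax),F*.026/np.mean(e[1]))
E
```

```text
knob 320.6549377441406 142.50640869140625 (28.719322204589844, 29.664392471313477)
collar ((320.386962890625, 142.66921997070312), (34.38921356201172, 35.309329986572266), 0.24022123217582703)
top [0.5303 0.301  0.102 ] collar [0.5303 0.301  0.062 ]
tri top (array([0.5293, 0.3002, 0.1049]), [np.float64(1.3), np.float64(0.3), np.float64(1.1)])
range from size 0.26284462585813656 0.28622691833364866
```

Emit:
move_arm(deltas=[[[-3.6, 0, 0.2], [0.6, 0.3, -0.2]], [[-7.3, 0, 0.4], [0.6, 0.3, -0.2]], [[-7.3, 3.5, 0.45], [0.6, 0.3, -0.2]], [[-7.3, 6.5, 0.45], [0.6, 0.3, -0.2]], [[-7.3, 6.5, 0.45], [0.6, 0.3, -0.2]], [[-7.3, 6.5, 0.45], [0.6, 0.3, -0.2]]])

```text
t: 5.67
tcp_pos: [0.5302, 0.2978, 0.1513]
orientation: [-1.212, 1.213, -1.211]
wrist_force: [-0.2, -0.2, -0.2]
width: 0.499
```

```bash
python3 look.py side s6;python3 - <<'E'
from h import *
f=cv2.imread("pics/s6.png");cv2.imwrite("pics/s6c.png",cv2.resize(f[220:400,180:380],(666,600)))
E
```

```text
5.6667 [0.5302 0.2978 0.1513] 0.4986939734021749 [-0.1891 -0.1525 -0.2301]
[[-0.0028 -0.0041  1.    ]
 [-1.     -0.0022 -0.0028]
 [ 0.0022 -1.     -0.0041]]
cam [-0.0122  0.8414  1.2943] in tool [-0.5396 -1.142  -0.5486] look [0.5254 0.7683 0.3657]
```

View pics/s6c.png

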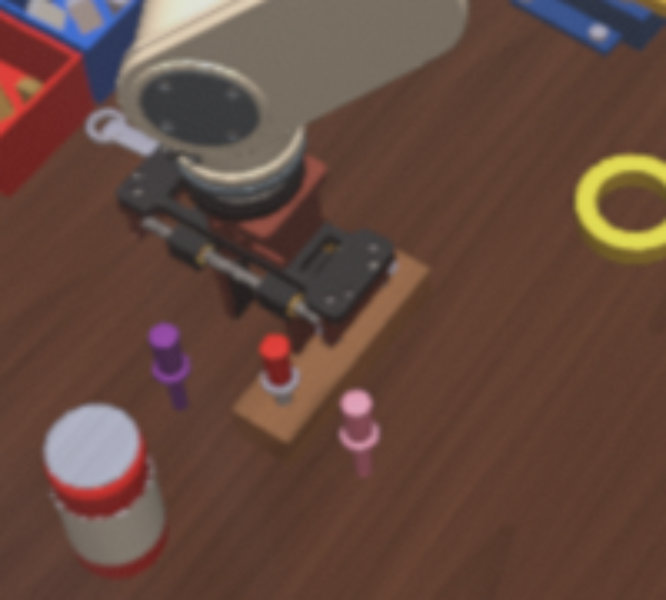

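The fingers hover over the red knob, straddling it and clear of both look-alikes. Descending.

Emit:
move_arm(deltas=[[[-0.3, 1.5, 0], [0, 0, 0]], [[-0.3, 3, 0], [0, 0, 0]], [[-0.3, 4.5, 0], [0, 0, 0]], [[-0.3, 6, 0.02], [0, 0, 0]], [[-0.3, 6, 0.02], [0, 0, 0]], [[-0.3, 6, 0.02], [0, 0, 0]]])

```text
t: 6.22
tcp_pos: [0.5319, 0.3011, 0.0932]
orientation: [-1.209, 1.212, -1.212]
wrist_force: [0.4, 0.4, -0.6]
width: 0.502
```

```bash
python3 look.py wrist w7
```

```text
6.2167 [0.5319 0.3011 0.0932] 0.502120498598103 [ 0.4123  0.3549 -0.5816]
[[-0.0037 -0.001   1.    ]
 [-1.     -0.0005 -0.0037]
 [ 0.0005 -1.     -0.001 ]]
cam [0.5325 0.3741 0.2293] in tool [-0.0729 -0.1361  0.0001] look [0.2629 0.9648 0.0018]
```

View pics/w7.png

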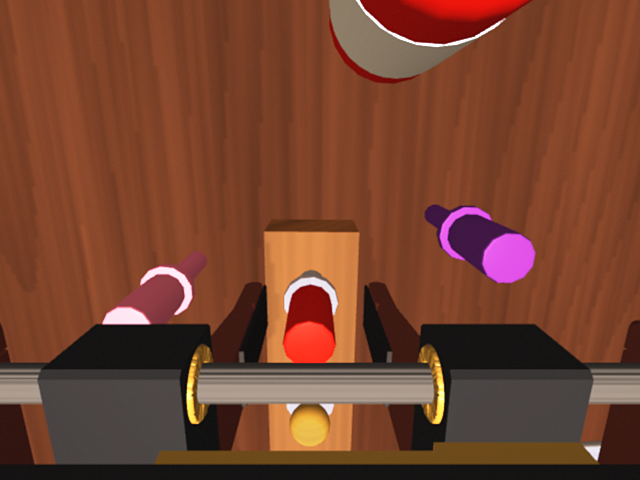

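Emit:
move_arm(deltas=[[[0, 0.1, -0.15], [0, 0, 0]], [[0, 0.1, -0.15], [0, 0, 0]], [[0, 0.1, -0.15], [0, 0, 0]], [[0, 0.1, -0.15], [0, 0, 0]], [[0, 0.1, -0.15], [0, 0, 0]], [[0, 0.1, -0.15], [0, 0, 0]], [[0, 0.1, -0.15], [0, 0, 0]], [[0, 0.1, -0.15], [0, 0, 0]]], claw=0, newtons=50)

```text
t: 6.93
tcp_pos: [0.5309, 0.3017, 0.0934]
orientation: [-1.207, 1.212, -1.212]
wrist_force: [-2.5, 0.4, 6.6]
width: 0.217
```

```bash
python3 look.py
```

```text
6.9333 [0.5309 0.3017 0.0934] 0.21662412143459253 [-2.4843  0.4372  6.6429]
[[-0.0035  0.0004  1.    ]
 [-1.      0.0005 -0.0035]
 [-0.0005 -1.      0.0004]]
```

Knob gripped at 19 mm opening. Lifting straight up.

Emit:
move_arm(deltas=[[[0, -1.5, 0], [0, 0, 0]], [[0, -3, 0], [0, 0, 0]], [[0, -5, 0], [0, 0, 0]], [[0, -7.5, 0], [0, 0, 0]], [[0, -10, 0], [0, 0, 0]], [[0, -12, 0], [0, 0, 0]], [[0, -12, 0], [0, 0, 0]]])

```text
t: 7.52
tcp_pos: [0.533, 0.3027, 0.2175]
orientation: [-1.2, 1.208, -1.212]
wrist_force: [0.6, 0.8, -0.7]
width: 0.221
```

```bash
python3 look.py wrist w8;  python3 look.py side s8;python3 - <<'E'
from h import *
f=cv2.imread("pics/s8.png");cv2.imwrite("pics/s8c.png",cv2.resize(f[220:400,180:380],(666,600)))
E
```

```text
7.5167 [0.533  0.3027 0.2175] 0.22068425980249315 [ 0.6323  0.8417 -0.662 ]
[[-0.0034  0.0068  1.    ]
 [-1.      0.0038 -0.0034]
 [-0.0038 -1.      0.0068]]
cam [0.5324 0.3751 0.3539] in tool [-0.0728 -0.1361  0.0001] look [0.2629 0.9648 0.0017]
7.5667 [0.532  0.3022 0.2153] 0.2155022792909555 [-0.5738 -0.4422 -1.5512]
[[-0.0035  0.0043  1.    ]
 [-1.      0.0025 -0.0035]
 [-0.0025 -1.      0.0043]]
cam [-0.0122  0.8414  1.2943] in tool [-0.54   -1.08   -0.5414] look [0.5287 0.7688 0.3596]
```

View pics/w8.png

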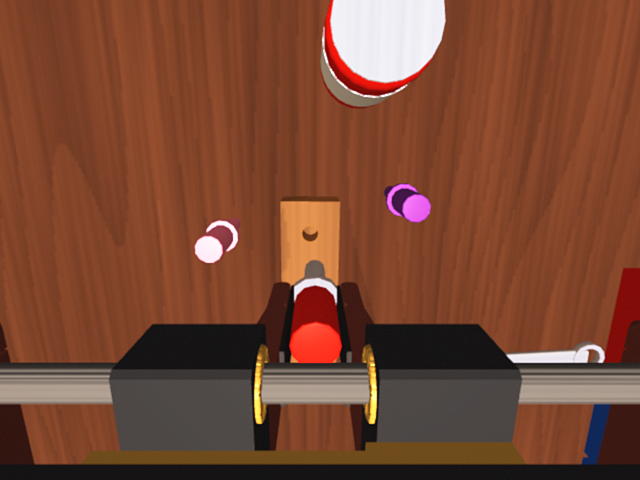

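View pics/s8c.png

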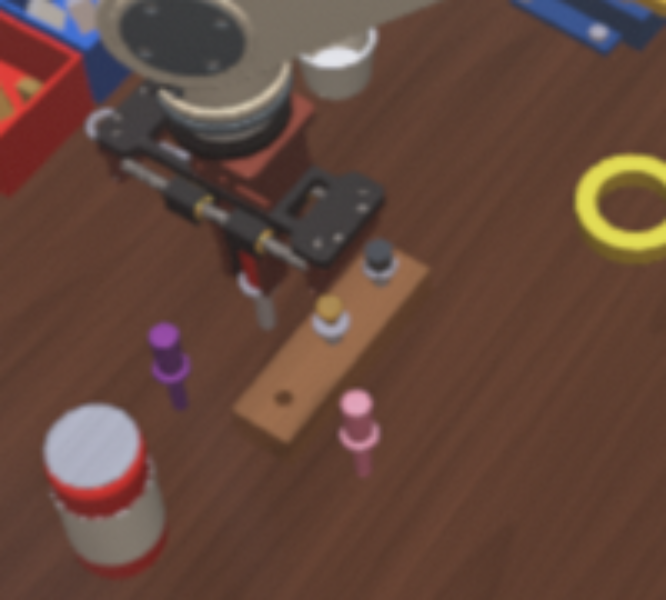

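The pin is out of its hole and hangs straight in the jaws, tip near wrist (315,262). Measuring its position in the tool frame.

```bash
python3 - <<'E'
from h import *
import pickle
np.set_printoptions(precision=4,suppress=True)
s,d=pickle.load(open("w8.pkl","rb"));f=d["frame"]
R=Ro.from_rotvec(s["orientation"]).as_matrix();p=s["tcp_pos"]
for q in [(0,.0874,0),(0,.0374,0),(0,-.0086,0),(.002,.0874,0)]: print(q,proj(d,p+R@np.array(q)))
cv2.imwrite("pics/w8c.png",cv2.resize(f[245:370,255:375,::-1],(576,600),interpolation=cv2.INTER_CUBIC))
E
```

```text
(0, 0.0874, 0) (np.float64(314.1267267056449), np.float64(265.8327150187696))
(0, 0.0374, 0) (np.float64(314.1010188668331), np.float64(297.7246515001293))
(0, -0.0086, 0) (np.float64(314.06196295086755), np.float64(346.1755850968147))
(0.002, 0.0874, 0) (np.float64(314.130739375575), np.float64(268.93614836189386))
```

View pics/w8c.png

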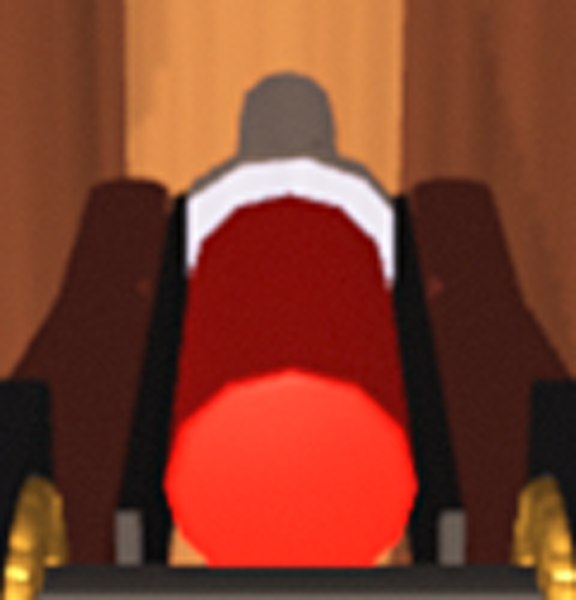

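Emit:
move_arm(deltas=[[[3, -0.1, 0.1], [0, 0, 0]], [[7, -0.2, 0.1], [0, 0, 0]], [[11, -0.2, 0.2], [0, 0, 0]], [[15, -0.2, 0.2], [0, 0, 0]], [[19, -0.2, 0.3], [0, 0, 0]], [[23, -0.2, 0.3], [0, 0, 0]], [[27, -0.2, 0.3], [0, 0, 0]], [[31, -0.2, 0.4], [0, 0, 0]], [[35, -0.2, 0.4], [0, 0, 0]], [[39, -0.2, 0.4], [0, 0, 0]]])

```text
t: 8.45
tcp_pos: [0.5322, -0.0901, 0.2131]
orientation: [-1.208, 1.214, -1.21]
wrist_force: [1.3, 0.9, -0.1]
width: 0.222
```

Emit:
move_arm(deltas=[[[4, 0, 0], [0, 0, 0]], [[7, 0, 0], [0, 0, 0]], [[9.5, 0, 0], [0, 0, 0]], [[10.5, 0, 0], [0, 0, 0]], [[10.5, 0, 0], [0, 0, 0]], [[10.5, 0, 0], [0, 0, 0]]])

```text
t: 8.95
tcp_pos: [0.531, -0.1946, 0.2115]
orientation: [-1.208, 1.217, -1.209]
wrist_force: [0.7, -0.2, -0.5]
width: 0.22
```

```bash
python3 look.py wrist w9;  python3 look.py scene c9; python3 look.py side s9; python3 - <<'E'
from h import *
f=cv2.imread("pics/c9.png")[120:270,180:330];g=cv2.imread("pics/s9.png")[120:270,300:450]
cv2.imwrite("pics/x9.png",np.hstack([cv2.resize(i,(400,400)) for i in(f,g)]))
E
```

```text
8.95 [ 0.531  -0.1946  0.2115] 0.2200112491921168 [ 0.6613 -0.1788 -0.5399]
[[-0.0045 -0.0039  1.    ]
 [-1.      0.0028 -0.0045]
 [-0.0028 -1.     -0.0039]]
cam [ 0.532  -0.1221  0.3479] in tool [-0.0729 -0.1361  0.0002] look [0.2629 0.9648 0.0017]
9.0 [ 0.5312 -0.1939  0.2118] 0.21877821294331823 [-0.0373  1.2856 -1.8925]
[[-0.0033 -0.0036  1.    ]
 [-1.      0.0027 -0.0032]
 [-0.0027 -1.     -0.0036]]
cam [1.368  0.5131 0.676 ] in tool [-0.7109 -0.4653  0.8328] look [ 0.4667  0.5354 -0.7039]
9.05 [ 0.5314 -0.1936  0.2121] 0.21791070073621163 [ 0.3102  1.3887 -0.8732]
[[-0.0024 -0.0031  1.    ]
 [-1.      0.0024 -0.0024]
 [-0.0024 -1.     -0.0031]]
cam [-0.0122  0.8414  1.2943] in tool [-1.0363 -1.078  -0.5494] look [0.529  0.7662 0.3647]
```

View pics/x9.png

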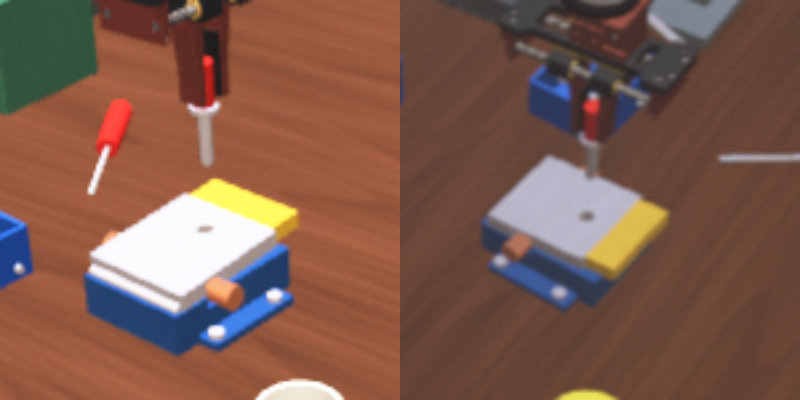

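View pics/w9.png

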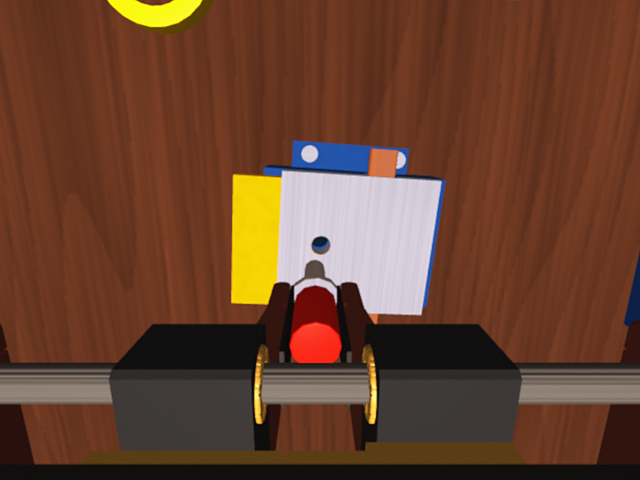

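The pin hangs over the jig; the lid hole shows at wrist (320,245), just ahead of the tip at (315,262). Re-measuring the hole from this view and from the fixed cameras.

```bash
python3 - <<'E'
from h import *
import pickle
np.set_printoptions(precision=4,suppress=True)
s,d=pickle.load(open("w9.pkl","rb"));f=d["frame"]
def hole(f,x0,y0,x1,y1,th):
    g=cv2.cvtColor(f[y0:y1,x0:x1],cv2.COLOR_RGB2GRAY);m=(g<th).astype(np.uint8)
    c=max(cv2.findContours(m,0,1)[0],key=cv2.contourArea);e=cv2.fitEllipse(c) if len(c)>=5 else cv2.minAreaRect(c);return e[0][0]+x0,e[0][1]+y0,e[1]
w=hole(f,308,233,333,256,140);print(w,plane(d,w[0],w[1],.0613))
_,a=pickle.load(open("c9.pkl","rb"));_,b=pickle.load(open("s9.pkl","rb"))
ha=hole(a["frame"],251,200,264,210,185);hb=hole(b["frame"],364,194,377,207,125);print(ha,hb)
print(plane(a,*ha[:2],.0613),plane(b,*hb[:2],.0613),tri((a,*ha[:2]),(b,*hb[:2])),tri((a,*ha[:2]),(b,*hb[:2]),(d,*w[:2])))
# pin in scene & side: tip / collar estimate
print("tip sc px",180+207/400*150,120+165/400*150,"side",300+(590-400)/400*150,120+178/400*150)
print("tip tri",tri((a,180+207/400*150,120+163/400*150),(b,300+191/400*150,120+177/400*150)),"collar",tri((a,180+204/400*150,120+107/400*150),(b,300+192/400*150,120+139/400*150)))
s2,_=pickle.load(open("s9.pkl","rb"));R=Ro.from_rotvec(s2["orientation"]).as_matrix();print("pred tip",s2["tcp_pos"]+R@[.0003,.0874,.0004])
# wrist tip
R=Ro.from_rotvec(s["orientation"]).as_matrix();print(proj(d,s["tcp_pos"]+R@np.array([0,.0874,0])))
E
```

```text
(320.3788471221924, 244.76766967773438, (16.97301483154297, 17.694536209106445)) [ 0.5352 -0.1975  0.0613]
(256.2857141494751, 205.5, (0.0, 1.0)) (369.7854995727539, 200.57099962234497, (1.2106349468231201, 2.327521800994873))
[ 0.5302 -0.201   0.0613] [ 0.5334 -0.1976  0.0613] (array([ 0.5332, -0.1976,  0.0628]), [np.float64(1.0), np.float64(1.0)]) (array([ 0.534 , -0.1972,  0.0631]), [np.float64(1.1), np.float64(1.4), np.float64(1.2)])
tip sc px 257.625 181.875 side 371.25 186.75
tip tri (array([ 0.528 , -0.1934,  0.1253]), [np.float64(1.5), np.float64(1.5)]) collar (array([ 0.529 , -0.1925,  0.1783]), [np.float64(1.5), np.float64(1.5)])
pred tip [ 0.5316 -0.1937  0.1247]
(np.float64(314.1141527162834), np.float64(265.8348268057587))
```

Emit:
move_arm(deltas=[[[0.2, 1.5, 0.2], [0.2, 0, -0.1]], [[0.4, 3, 0.4], [0.2, 0, -0.1]], [[0.4, 4.3, 0.4], [0.2, 0, -0.1]], [[0.4, 5.3, 0.4], [0.2, 0, -0.1]], [[0.4, 5.3, 0.4], [0.2, 0, -0.1]], [[0.4, 5.3, 0.4], [0.2, 0, -0.1]], [[0.4, 5.3, 0.4], [0.2, 0, -0.1]], [[0.4, 5.3, 0.4], [0.2, 0, -0.1]]])

```text
t: 9.77
tcp_pos: [0.5361, -0.1974, 0.1603]
orientation: [-1.207, 1.209, -1.211]
wrist_force: [-0.2, 0.8, -1.2]
width: 0.22
```

```bash
python3 look.py scene c10; python3 look.py side s10;python3 look.py wrist w10;  python3 - <<'E'
from h import *
f=cv2.imread("pics/c10.png")[160:230,225:295];g=cv2.imread("pics/s10.png")[155:225,335:405]
cv2.imwrite("pics/x10.png",np.hstack([cv2.resize(i,(400,400),interpolation=cv2.INTER_CUBIC) for i in(f,g)]))
E
```

```text
9.7667 [ 0.5361 -0.1974  0.1603] 0.22002005241390926 [-0.1883  0.7612 -1.2055]
[[-0.0015  0.0023  1.    ]
 [-1.     -0.0001 -0.0015]
 [ 0.0001 -1.      0.0023]]
cam [1.368  0.5131 0.676 ] in tool [-0.7117 -0.5139  0.8321] look [ 0.464   0.5326 -0.7079]
9.8167 [ 0.536  -0.1975  0.1603] 0.22131966258913305 [-0.5756 -0.0426 -1.5761]
[[-0.0017  0.0023  1.    ]
 [-1.     -0.0001 -0.0017]
 [ 0.0001 -1.      0.0023]]
cam [-0.0122  0.8414  1.2943] in tool [-1.0378 -1.1354 -0.5474] look [0.5274 0.7695 0.3602]
9.8667 [ 0.5359 -0.1975  0.1602] 0.21950045027139212 [ 0.2251  0.7072 -1.4696]
[[-0.0017  0.0021  1.    ]
 [-1.     -0.0001 -0.0017]
 [ 0.0001 -1.      0.0021]]
cam [ 0.5359 -0.1247  0.2963] in tool [-0.0729 -0.1361  0.0001] look [0.2629 0.9648 0.0018]
```

View pics/x10.png

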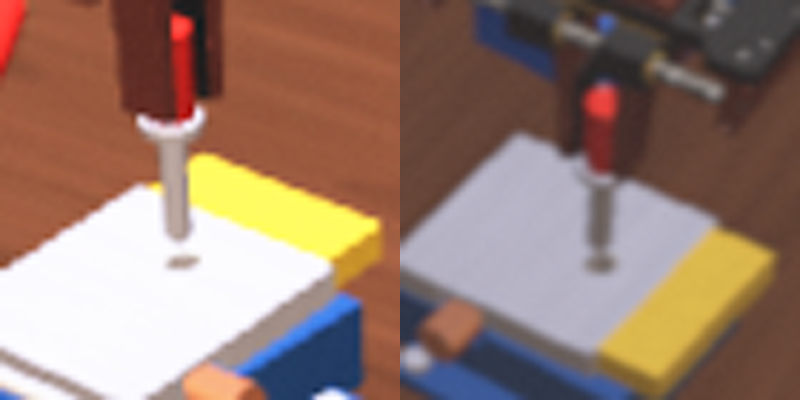

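View pics/w10.png

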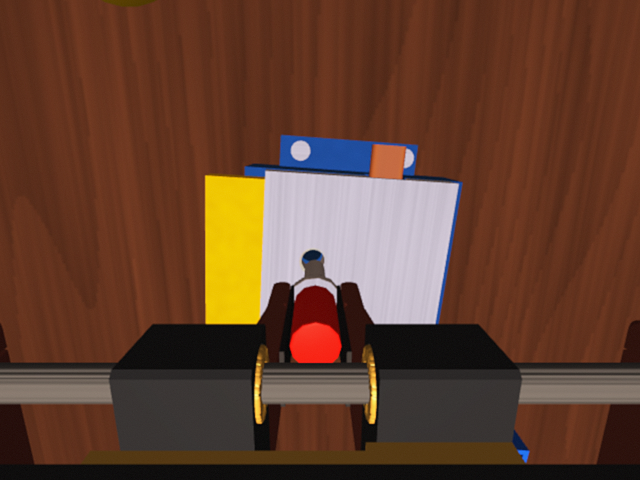

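The tip is about 12 mm above the hole. All views put it roughly 1 mm too far in x, so I'll shift and enter slowly.

Emit:
move_arm(deltas=[[[-0.04, 0.3, -0.1], [-0.1, 0, 0]], [[-0.04, 0.6, -0.12], [-0.1, 0, 0]], [[-0.04, 0.9, -0.12], [-0.1, 0, 0]], [[-0.04, 1.2, -0.12], [-0.1, 0, 0]], [[-0.04, 1.5, -0.12], [-0.1, 0, 0]], [[-0.04, 1.8, -0.12], [-0.1, 0, 0]], [[-0.04, 2.0, -0.12], [-0.1, 0, 0]], [[-0.04, 2.0, -0.12], [-0.1, 0, 0]]])

```text
t: 10.58
tcp_pos: [0.5343, -0.1971, 0.1394]
orientation: [-1.209, 1.211, -1.21]
wrist_force: [-0.5, -0.5, -0.2]
width: 0.22
```

```bash
python3 look.py scene c11; python3 look.py side s11;python3 look.py wrist w11;  python3 - <<'E'
from h import *
f=cv2.imread("pics/c11.png")[160:230,225:295];g=cv2.imread("pics/s11.png")[155:225,335:405]
cv2.imwrite("pics/x11.png",np.hstack([cv2.resize(i,(400,400),interpolation=cv2.INTER_CUBIC) for i in(f,g)]))
E
```

```text
10.5833 [ 0.5343 -0.1971  0.1394] 0.2201087727275659 [-0.523  -0.481  -0.2021]
[[-0.0019 -0.0007  1.    ]
 [-1.      0.0003 -0.0019]
 [-0.0003 -1.     -0.0007]]
cam [1.368  0.5131 0.676 ] in tool [-0.7118 -0.537   0.832 ] look [ 0.4645  0.5345 -0.7061]
10.6333 [ 0.5345 -0.1971  0.1397] 0.21885230081181883 [ 0.0214 -0.3665 -1.2126]
[[-0.0019 -0.0004  1.    ]
 [-1.      0.0002 -0.0019]
 [-0.0002 -1.     -0.0004]]
cam [-0.0122  0.8414  1.2943] in tool [-1.0377 -1.1542 -0.549 ] look [0.5275 0.7684 0.3623]
10.6833 [ 0.5346 -0.1972  0.14  ] 0.22099455255556572 [-0.368   0.2856 -0.4775]
[[-0.0019 -0.      1.    ]
 [-1.      0.0001 -0.0019]
 [-0.0001 -1.     -0.    ]]
cam [ 0.5349 -0.1243  0.2761] in tool [-0.0729 -0.1361  0.0001] look [0.2629 0.9648 0.0018]
```

View pics/x11.png

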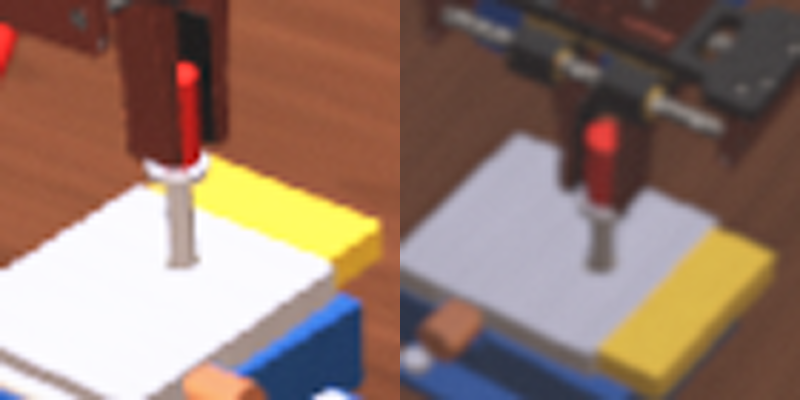

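The tip is inside the lid hole with no contact force. Going on into the base.

Emit:
move_arm(deltas=[[[0.02, 0.4, -0.04], [0, 0, 0]], [[0.02, 0.8, -0.04], [0, 0, 0]], [[0.02, 1.2, -0.04], [0, 0, 0]], [[0.02, 1.6, -0.04], [0, 0, 0]], [[0.02, 2.0, -0.04], [0, 0, 0]], [[0.02, 2.4, -0.04], [0, 0, 0]], [[0.02, 2.8, -0.04], [0, 0, 0]], [[0.02, 3.0, -0.04], [0, 0, 0]], [[0.02, 3.0, -0.04], [0, 0, 0]]])

```text
t: 11.48
tcp_pos: [0.534, -0.1973, 0.1095]
orientation: [-1.209, 1.211, -1.21]
wrist_force: [-0.0, -0.3, -1.0]
width: 0.22
```

```bash
python3 look.py
```

```text
11.4833 [ 0.534  -0.1973  0.1095] 0.21993931258976157 [-0.0436 -0.3171 -1.0375]
[[-0.0019 -0.0006  1.    ]
 [-1.      0.0003 -0.0019]
 [-0.0003 -1.     -0.0006]]
```

Clean: the tip is about 18 mm into the base with no side force. Now down to collar contact and press.

Emit:
move_arm(deltas=[[[0, 0.4, 0], [0, 0, 0]], [[0, 0.8, 0], [0, 0, 0]], [[0, 1.1, 0], [0, 0, 0]], [[0, 1.3, 0], [0, 0, 0]], [[0, 1.5, 0], [0, 0, 0]], [[0, 1.65, 0], [0, 0, 0]], [[0, 1.75, 0], [0, 0, 0]], [[0, 1.75, 0], [0, 0, 0]], [[0, 1.75, 0], [0, 0, 0]]], newtons=60)

```text
t: 12.23
tcp_pos: [0.5332, -0.1972, 0.0933]
orientation: [-1.21, 1.212, -1.209]
wrist_force: [-8.1, 1.3, 18.6]
width: 0.216
```

```bash
python3 look.py
```

```text
12.2333 [ 0.5332 -0.1972  0.0933] 0.21606135978581203 [-8.1138  1.3478 18.6226]
[[-0.0017 -0.0022  1.    ]
 [-1.      0.0005 -0.0017]
 [-0.0005 -1.     -0.0022]]
```

Emit:
move_arm(deltas=[[[0, 0.2, -0.06], [0, 0, 0]], [[0, 0.2, -0.06], [0, 0, 0]], [[0, 0.2, -0.06], [0, 0, 0]], [[0, 0.2, -0.06], [0, 0, 0]], [[0, 0.2, -0.06], [0, 0, 0]], [[0, 0.2, -0.06], [0, 0, 0]]])

```text
t: 12.73
tcp_pos: [0.5331, -0.1973, 0.0933]
orientation: [-1.209, 1.211, -1.21]
wrist_force: [-6.0, 3.3, 20.7]
width: 0.217
```

```bash
python3 look.py scene c12; python3 look.py side s12;python3 look.py wrist w12;  python3 - <<'E'
from h import *
f=cv2.imread("pics/c12.png")[160:250,205:295];g=cv2.imread("pics/s12.png")[150:240,325:415]
cv2.imwrite("pics/x12.png",np.hstack([cv2.resize(i,(400,400),interpolation=cv2.INTER_CUBIC) for i in(f,g)]))
E
```

```text
12.7333 [ 0.5331 -0.1973  0.0933] 0.2167320085828334 [-5.9804  3.3122 20.7027]
[[-0.0018 -0.001   1.    ]
 [-1.      0.0002 -0.0018]
 [-0.0002 -1.     -0.001 ]]
cam [1.368  0.5131 0.676 ] in tool [-0.712  -0.5833  0.8331] look [ 0.4644  0.5347 -0.706 ]
12.7833 [ 0.5331 -0.1973  0.0933] 0.21778570618228899 [-4.6691  2.7973 20.8347]
[[-0.0018 -0.001   1.    ]
 [-1.      0.0002 -0.0018]
 [-0.0002 -1.     -0.001 ]]
cam [-0.0122  0.8414  1.2943] in tool [-1.0379 -1.2003 -0.5483] look [0.5276 0.7682 0.3628]
12.8333 [ 0.5331 -0.1973  0.0933] 0.21417093562220166 [-4.8967  2.3086 19.7527]
[[-0.0019 -0.001   1.    ]
 [-1.      0.0003 -0.0019]
 [-0.0002 -1.     -0.001 ]]
cam [ 0.5335 -0.1244  0.2294] in tool [-0.0728 -0.1361  0.0001] look [0.2629 0.9648 0.0017]
```

View pics/x12.png

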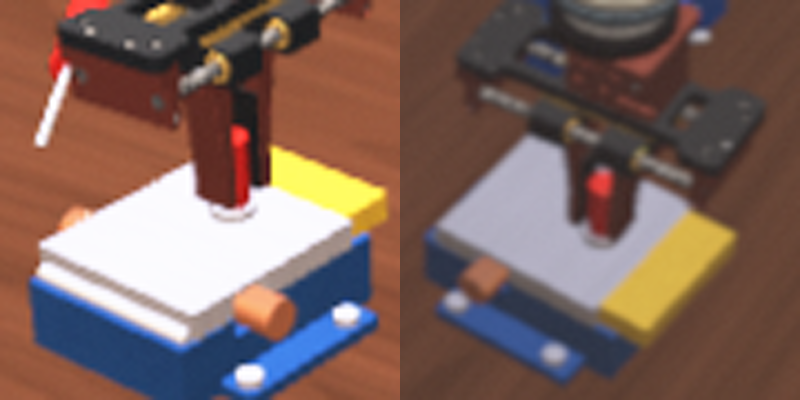

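View pics/w12.png

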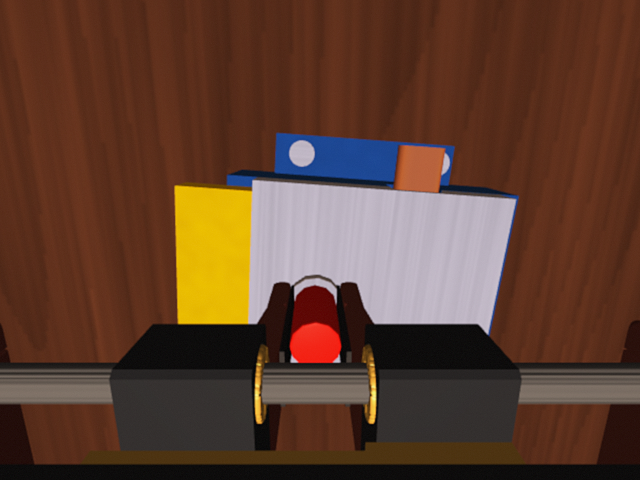

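The collar bears on the lid, the height stays at 0.0933 as force rises to about 20 N. I'll check numerically that the strip dropped compared with the ajar picture.

```bash
python3 - <<'E'
from h import *
import pickle
np.set_printoptions(precision=4,suppress=True)
y0=np.array([.07,1]);y0/=np.linalg.norm(y0);x=np.array([y0[1],-y0[0]]);B=np.array([.534,-.198])
for k,box in (("c",(240,170,310,225)),("s",(375,170,430,240))):
    R=[]
    for n in ("11","12"):
        _,d=pickle.load(open(k+n+".pkl","rb"));h=cv2.cvtColor(d["frame"],cv2.COLOR_RGB2HSV)
        m=cv2.inRange(h,(18,110,90),(38,255,255));z=np.zeros_like(m);X0,Y0,X1,Y1=box;z[Y0:Y1,X0:X1]=m[Y0:Y1,X0:X1]
        c=max(cv2.findContours(z,0,1)[0],key=cv2.contourArea).reshape(-1,2)
        # right-most / bottom-most
        R.append((c[:,0].max(),c[:,1].max(),cv2.minAreaRect(c)[0],cv2.contourArea(c)))
    print(k,R)
    for zt in (0,.06):
        r=.155; L=B+.0875*x-x*r*np.cos(zt)+y0*.05
        print(zt,"lip corner (+y) top/bottom px",[proj(d,np.array([*(B+.0875*x+(-r*np.cos(zt)+q*np.sin(zt))*x+.05*y0),.04+r*np.sin(zt)+q*np.cos(zt)])) for q in(.016,0)])
E
```

```text
c [(np.int32(291), np.int32(209), (275.18511962890625, 196.8836669921875), 273.0), (np.int32(291), np.int32(212), (277.4310302734375, 203.1724090576172), 206.0)]
0 lip corner (+y) top/bottom px [(np.float64(291.01029326074763), np.float64(203.92714701449643)), (np.float64(291.1133792397178), np.float64(209.73118503370864))]
0.06 lip corner (+y) top/bottom px [(np.float64(290.61798919804335), np.float64(200.72656632053156)), (np.float64(290.97944789149625), np.float64(206.41386845744796))]
s [(np.int32(400), np.int32(224), (385.7104187011719, 208.4185333251953), 367.0), (np.int32(400), np.int32(227), (385.7500305175781, 211.25), 357.5)]
0 lip corner (+y) top/bottom px [(np.float64(379.8876838901388), np.float64(223.37480020231078)), (np.float64(379.56477899563913), np.float64(227.27129695152775))]
0.06 lip corner (+y) top/bottom px [(np.float64(379.6915105836508), np.float64(220.88772299931026)), (np.float64(379.66561489238325), np.float64(224.96903136742603))]
```

The strip dropped 3 px in both views, against 3.2 and 2.4 px predicted for fully shut. I'll add a little more press for margin and take a last look.

Emit:
move_arm(deltas=[[[0, 0.3, -0.04], [0, 0, 0]], [[0, 0.3, -0.04], [0, 0, 0]], [[0, 0.3, -0.04], [0, 0, 0]], [[0, 0.3, -0.04], [0, 0, 0]], [[0, 0.3, -0.04], [0, 0, 0]], [[0, 0.3, -0.04], [0, 0, 0]], [[0, 0.3, -0.04], [0, 0, 0]], [[0, 0.3, -0.04], [0, 0, 0]]])

```text
t: 13.55
tcp_pos: [0.5331, -0.1973, 0.0932]
orientation: [-1.208, 1.21, -1.211]
wrist_force: [-10.3, 5.4, 30.3]
width: 0.217
```

```bash
python3 look.py scene c13; python3 look.py side s13
```

```text
13.55 [ 0.5331 -0.1973  0.0932] 0.21665409574498512 [-10.3121   5.4232  30.2736]
[[-0.0019  0.0002  1.    ]
 [-1.     -0.0001 -0.0019]
 [ 0.0001 -1.      0.0002]]
cam [1.368  0.5131 0.676 ] in tool [-0.7119 -0.5827  0.8337] look [ 0.4643  0.534  -0.7066]
13.6 [ 0.5331 -0.1973  0.0932] 0.21882074199132615 [-9.4979  4.222  29.6012]
[[-0.0019  0.0001  1.    ]
 [-1.     -0.     -0.0019]
 [ 0.     -1.      0.0001]]
cam [-0.0122  0.8414  1.2943] in tool [-1.0376 -1.2012 -0.5471] look [0.5273 0.7687 0.362 ]
```

View pics/c13.png

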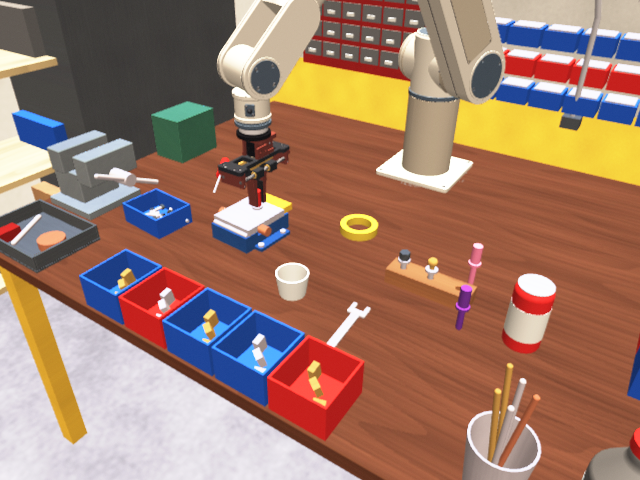

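View pics/s13.png

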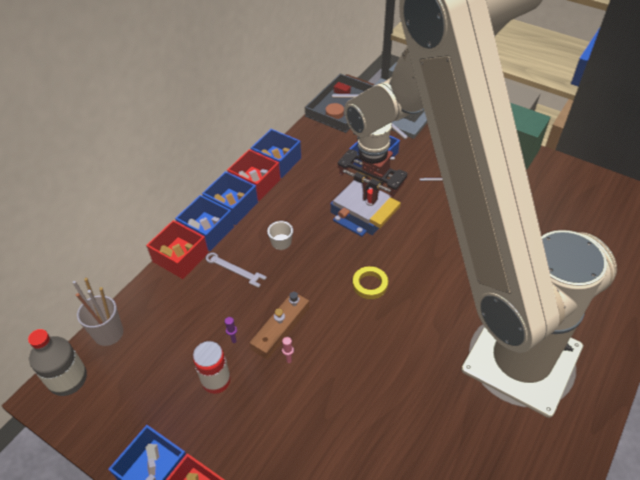

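The lid is shut, the pin is home and pressed at about 30 N, and everything else stands where it was. Handing in.

```bash
python3 -c "
from bench import env
print(env.sign_off())"
```

```text
the job is handed in; nothing more can be done
None
```

I swung the lid down from about 0.97 rad with the closed fingers. I then took the red-knobbed pin from the rack's end hole, put it through the lid into the base, and handed in at 13.6 s still gripping it (60 N set) and pressing with about 30 N. `sign_off` gave no verdict.

**Last checks:**
- **Lid:** the yellow strip dropped 3 px in both fixed views from ajar to pressed (3.2 and 2.4 px predicted for fully shut). The tool stayed at z = 0.093 m while the push rose from about 19 to 30 N, so the lid is on its stop.
- **Pin:** the collar bears on the lid, and the tool is within about 0.002 rad of vertical. I did not measure the tip directly at the end. From its position in the rack before lifting, it sits about 34 mm below the base's top.
- **Rest of the bench:** nothing looks moved in the last scene and side pictures; I judged this by eye.

**Disagreements:**
- **Hole position:** the wrist and fixed cameras differed by 1 to 2 mm, but the pin still went in without contact force.
- **Side load:** about 10 N sideways remains on the tool in −x, probably from that offset.

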